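# Fence a clay tile with the handled straightedge

## Robot

A 7-joint arm with a two-finger parallel gripper is mounted at the origin on the work surface. World frame = base frame: x ahead of the robot, y to its left, z up, the work surface at z = 0. Lengths are in m, angles in degrees, forces in N, time in s.
With the tool pointing down it reaches from about 0.4 to 0.875 m from the base axis. Payload 4.4 kg.
Tool frame: the origin (TCP) lies at the very end of the fingers, on their centre line; the grasp point (between the pads) lies 19 mm behind it; z points along the fingers, y is the line along which they close (so a half turn about z gives the same grasp; the last joint's range is limited). The gripper opens to 85 mm and grips with 20 to 120 N. Pads are 22 mm wide; open, the fingers measure 114 mm over their backs; the gripper's body (76 mm by 85 mm) begins 54 mm behind the grasp point. The pads swing forward as they close: fully open they stand 13 mm farther back than shut.
Start: joints at [-79.572, 36.005, 2.206, 86.941, -1.547, 57.084, -1.146], TCP at [0.159, 0.63, 0.231] pointing down, gripper open.
Joint ranges: [-175.42, 175.42], [-21.48, 121.26], [-71.46, 75.88], [10.55, 141.38], [-63.04, 243.04], [13.31, 113.54], [-168.57, 168.57]. Speed limits (degrees/s): [147.25, 147.25, 180, 180, 180, 180, 180].

## Interface

Orientations are given as a 3x3 rotation matrix whose columns are the frame's x, y, z axes.
In Python, from bench import manip gives the robot as it stands.
- The arm moves only by the tool carry_out, never from a script. Its argument "motion" is a list of rows, each a list of 7 numbers: the shift along the tool's x, y, z in mm, then the turn, a rotation vector about the tool's x, y, z in rad, then the opening, from 0 (shut) to 1 (fully open). A call has 1 to 20 rows; each row shifts and turns the commanded pose from where the row before left it, along the tool's axes as they then stand; what a row does not reach is not made up. A row lasts 1/10 s, in which the tool goes at most 50 mm and 8.59 degrees, less where a joint would pass 70% of its speed; a pose out of reach is approached as far as the arm can. A call with a gripper value outside its range is refused whole. The fingers move at their own pace and stop on an object; "squeeze" is the grip in N (left out, the last holds). Time passes only in rows, so rows that do not move let the fingers close. It gives the time, the measured TCP pose, the force, the opening and the grip force at its end, in the units of the state.
- manip.get_state(): the state, without advancing time (a new reading comes with each control period).
- manip.snapshot(name): name is "side" or "top"; returns a dict with "img" (400x640x3 uint8, red, green, blue), "intrinsics" (3x3 intrinsics, pixels), "world_to_cam" (4x4, takes a point from world to camera coordinates). Camera axes: x right, y down, z forward; pixel columns grow to the right and rows downward; lengths in m; the calibration is good to about 2 mm. A picture is of the moment at which its call begins. There is no depth.
- manip.finish_job(): hands the job in; it is judged then, once.
The state is a dict: "time": time; "joint_positions": joint angles; "dq": joint speeds; "joint_torque": joint torques, N m; "tool_pos": TCP position; "eef_rot": TCP orientation; "contact_force": force on the tool from outside, world axes, zero at the start; "ft_torque": the same for the moment, N m; "gripper_width": finger opening in m; "grip_force": force on a finger pad.
Only numpy, scipy, OpenCV 4.12 (cv2) and the standard library are available. Lean on these libraries where they do the work, as an engineer would, in place of code of your own. Each camera call takes 0.05 s, during which the arm holds its last target. There are 200 camera calls.

## Task

Set up a fence on the tile layout board: take the handled straightedge off its sloping rest and lay it flat on the board, flush against the tile's long free edge and spanning that whole edge, and let go. Then gently stand the iron weight upright on one of the straightedge's flat ends to keep it there. Leave everything else where it is.

Things in the scene. Friction and masses are not known exactly. Their poses are not given: they have to be found in the camera images.
- rule: Straightedge: flat aluminium bar 200 (x) x 50 (y) x 8 mm, on its middle an upright wooden grip rib 80 (x) x 14 (y), from 8 to 46 mm above the underside; both ends flat and bare. Symmetric: either long side may meet the tile. Origin: centre of underside; z out of the top. 0.25 kg. Starts lengthwise on the rest, pitched 0.55 rad, +x end up and away from the robot.
- rest: Fixed wooden rest, 185 x 90 mm footprint, about 130 mm high: a 90 mm wide sloping face that rises 0.55 rad along the rest's +x, with an 11 mm lip at its low end that stops the straightedge. Origin: middle of its footprint on the table; the middle of the sloping face is 72 mm above it.
- board: Fixed plywood board 200 (x) x 220 (y) x 12 mm on the table. Fixed on it, a terracotta tile 90 (x) x 140 (y) x 12 mm, with wooden stops 20 mm high along its +x long edge and at both short ends. The tile's -x long edge (on the robot's side) is free, with 90 mm of bare board before it. Origin: centre of the board's underside.
- tile_edge (a point): Middle of the foot of the tile's free long edge, at the level of the board's top (12 mm above the table; the tile rises 12 mm further). Its y axis runs along the edge (the edge spans y -70 to +70 mm), its x axis points from the edge into the tile; the bare board lies at negative x.
- weight: Dark iron weight standing upright, 78 mm high, 0.45 kg: a round body 40 mm across up to 40 mm, a 22 mm neck (46 to 54 mm) and a round knob 30 mm across (60 to 78 mm). Origin: centre of its underside.
- brush_pot: Bystander: terracotta pot 88 mm across, 100 mm high, full of brushes up to 190 mm. Origin under its centre.
- mug: Bystander: glazed mug 72 mm across, 85 mm high. Origin under its centre.
- glaze_jar: Bystander: closed jar 68 mm across, 100 mm high. Origin under its centre.
- tile_stack: Bystander: stack of four 110 mm square tiles, 48 mm high. Origin under its centre.
- mallet: Bystander: wooden mallet lying on the table.
- brush: Bystander: brush lying on the table.
- wedge_block: Bystander: wooden block 100 x 60 x 35 mm. Origin under its centre.
Not all that is in view belongs to the job. Leave any blue look-alike of the rule alone.

How it is judged (in metres and radians):
On the way, in this order (a step that is already met when the one before it is completed fails the run):
1. the straightedge lies flat on the board, flush against the tile's free edge, let go, with no weight on it yet (x of rule in the frame of tile_edge between -0.027 and -0.023 m and y of rule in the frame of tile_edge between -0.03 and 0.03 m and z of rule in the frame of tile_edge between -0.003 and 0.003 m and angle between the x axis of rule and the y axis of tile_edge, either way round below 0.015 rad and angle between rule's own z axis and vertical below 0.03 rad and linear speed of rule below 0.01 m/s and contact force between each of the fingers, weight and rule below 0.1 N), for 0.2 s.
2. the weight stands on the straightedge (z of weight in the frame of rule between 0.005 and 0.011 m and x of weight in the frame of rule between -0.1 and 0.1 m and y of weight in the frame of rule between -0.025 and 0.025 m and angle between weight's own z axis and vertical below 0.05 rad and contact force between weight and rule above 2 N and linear speed of weight below 0.01 m/s), for 0.2 s.
At the end, for the whole second after the job is handed in: The straightedge lies flat on the board at rest, its side within 2 mm of the tile's free edge, parallel within 0.015 rad, its middle within 30 mm of the edge's middle; the weight stands upright (within 0.05 rad) at rest on its flat plate, its centre over the plate (all of step 2 and x of rule in the frame of tile_edge between -0.027 and -0.023 m and y of rule in the frame of tile_edge between -0.03 and 0.03 m and z of rule in the frame of tile_edge between -0.003 and 0.003 m and angle between the x axis of rule and the y axis of tile_edge, either way round below 0.015 rad and angle between rule's own z axis and vertical below 0.03 rad and linear speed of rule below 0.01 m/s); the robot touches nothing.
It fails at once if a bystander is moved more than 30 mm (distance of any of brush_pot, mug, glaze_jar, tile_stack, mallet, brush, wedge_block from where it was at the start of the episode above 0.03 m).
It fails at once if the weight is dropped or rammed onto the straightedge (over 60 N) (contact force between weight and rule above 60 N).
It also fails if it takes over 64 s, if anything falls off the work surface, if the arm or the gripper's body presses on something with over 40 N, if the wrist force passes 120 N, or if a joint passes its speed limit or range.

## Working session

There is one attempt and no reset: what is moved stays moved. The work goes in short steps, Python scripts to look and compute and a tool call to move; the robot and the scene stay as the last step left them, time stands still between calls to the robot, and variables do not carry over. Pictures are saved under pics/ and viewed, at most 12 in all, crops included, and the job is handed in when it is done.

Besides the shell and the picture viewer there is one more tool, called after ">>>" as name(argument=value, ...), one argument or row to a line, values as JSON. carry_out: Moves the arm, as the interface text tells. Its arguments: {"type":"object","properties":{"motion":{"type":"array"},"squeeze":{"type":"number"}},"required":["motion"]}

```bash
mkdir -p pics; ls
python3 - <<'E'
from bench import manip
import cv2,numpy as np
np.set_printoptions(precision=4,suppress=True)
for n in("side","top"):
    s=manip.snapshot(n); cv2.imwrite(f"pics/{n}0.png",s["img"][:,:,::-1]); print(n,s["intrinsics"],s["world_to_cam"])
st=manip.get_state();print(st["time"],st["tool_pos"],st["eef_rot"],st["gripper_width"])
E
```

```text
pics
side [[371.436    0.     325.2317]
 [  0.     371.436  191.5954]
 [  0.       0.       1.    ]] [[ 0.8455 -0.5339  0.0092 -0.4384]
 [-0.3493 -0.5661 -0.7466  0.226 ]
 [ 0.4039  0.6281 -0.6652  0.9206]
 [ 0.      0.      0.      1.    ]]
top [[470.0975   0.     325.4471]
 [  0.     470.0975 203.2918]
 [  0.       0.       1.    ]] [[ 0.016  -0.9997  0.0175 -0.0328]
 [-0.9949 -0.0176 -0.0992  0.5197]
 [ 0.0995 -0.0158 -0.9949  1.7209]
 [ 0.      0.      0.      1.    ]]
0.1 [0.1593 0.6296 0.2305] [[-0.9695  0.2453 -0.0004]
 [ 0.2453  0.9695 -0.0018]
 [-0.     -0.0018 -1.    ]] 0.08577213107475753
```

View pics/side0.png

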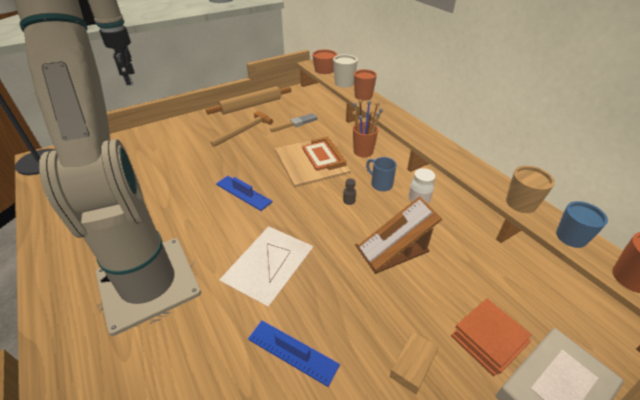

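View pics/top0.png

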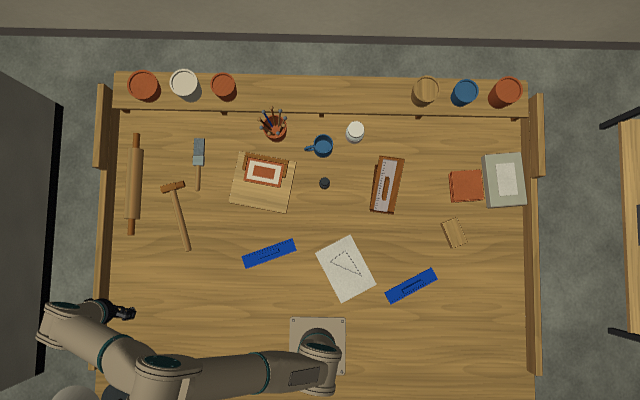

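Side: the grey rule with its wooden rib lies on the rest at about (400,232). The look-alikes are blue bars at (243,192) and (293,352). The weight is at (349,191), and the board at (312,160) carries the tile at (322,153). 
Top: rule (387,184), blue bars (269,253) and (411,285), weight (324,183), board (263,182), tile (265,171). 
I choose the grey bar on the rest. Next I check it close up.

Run:
```python
import cv2
a=cv2.imread("pics/top0.png")[140:220,225:425]; cv2.imwrite("pics/top0c.png",cv2.resize(a,None,fx=4,fy=4,interpolation=cv2.INTER_CUBIC))
a=cv2.imread("pics/side0.png")[130:280,270:450]; cv2.imwrite("pics/side0c.png",cv2.resize(a,None,fx=4,fy=4,interpolation=cv2.INTER_CUBIC))
```

```text
(no output)
```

View pics/top0c.png

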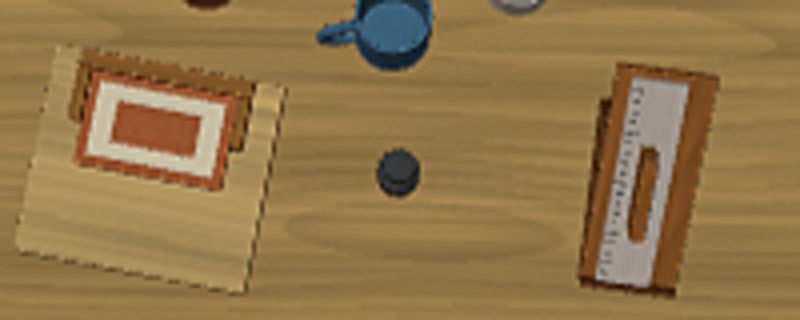

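View pics/side0c.png

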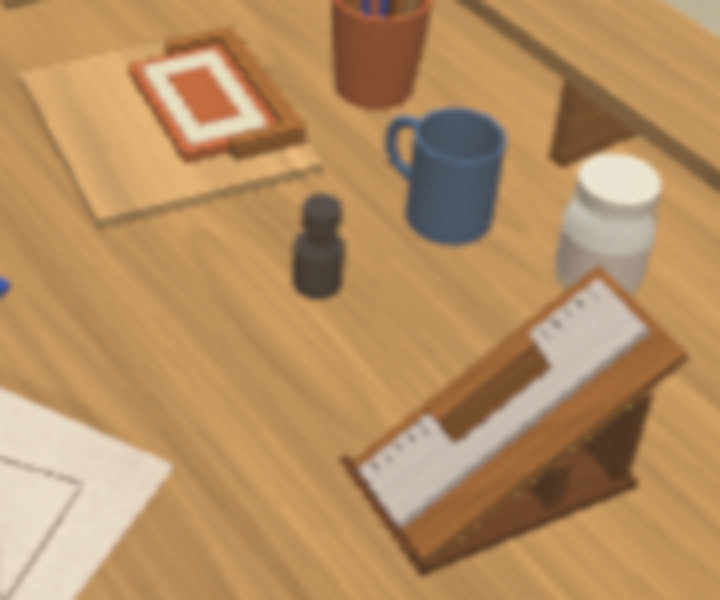

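Top crop: the rule's plate corners are at (633,75), (690,82), (650,290) and (597,280), with the rib at (643,193). The tile's free edge runs (78,163) to (220,190), and the weight is at (398,172). The side crop confirms a grey bar with a brown rib on the rest, low end at (380,497). So this is the right one. Now I triangulate.

```bash
cat > h.py <<'E'
import numpy as np,cv2
from bench import manip
np.set_printoptions(precision=4,suppress=True)
def P(s): return s["intrinsics"]@s["world_to_cam"][:3]
def tri(A,a,B,b):
    X=cv2.triangulatePoints(P(A),P(B),np.array(a,float).T.reshape(2,-1),np.array(b,float).T.reshape(2,-1)); return (X[:3]/X[3]).T
def proj(s,X):
    x=P(s)@np.append(X,1); return x[:2]/x[2]
def ray(s,px,z):
    R=s["world_to_cam"][:3,:3];c=-R.T@s["world_to_cam"][:3,3]
    d=R.T@np.linalg.solve(s["intrinsics"],np.append(px,1)); return c+d*(z-c[2])/d[2]
def up(c,o,f=4): return (np.array(c,float)+.5)/f-.5+np.array(o)
E
python3 - <<'E'
from h import *
T,S=manip.snapshot("top"),manip.snapshot("side")
t=lambda c:up(c,(225,140)); s=lambda c:up(c,(270,130))
names=["rule lo+y","rule lo-y","rule hi+y","rule hi-y","board -x+y","board -x-y","board +x-y","tile +y","tile -y"]
tp=t([(597,280),(650,290),(633,75),(690,82),(17,248),(243,292),(285,88),(78,163),(220,190)])
sp=s([(358,467),(400,527),(600,277),(650,330),(20,75),(97,222),(322,165),(130,65),(190,158)])
X=tri(T,tp,S,sp)
for n,x,a in zip(names,X,tp): print(n,x,"reproj err top",proj(T,x)-a)
c=X[:4].mean(0); print("rule centre",c,"dir",X[2:4].mean(0)-X[:2].mean(0))
# masks
hsv=cv2.cvtColor(T["img"],cv2.COLOR_RGB2HSV); hs=cv2.cvtColor(S["img"],cv2.COLOR_RGB2HSV)
def blob(m,x0,y0,x1,y1):
    k=np.zeros_like(m);k[y0:y1,x0:x1]=m[y0:y1,x0:x1];n,l,st,ce=cv2.connectedComponentsWithStats(k);i=1+st[1:,4].argmax();return st[i],ce[i],(l==i)
for nm,h,box in(("top",hsv,(312,170,336,196)),("side",hs,(338,172,362,208))):
    print("weight",nm,*blob((h[...,2]<90).astype(np.uint8),*box)[:2])
# rule plate grey mask
for nm,h,box in(("top",hsv,(365,150,410,220)),("side",hs,(350,195,440,270))):
    m=((h[...,1]<40)&(h[...,2]>120)).astype(np.uint8);st,ce,l=blob(m,*box)
    r=cv2.minAreaRect(np.argwhere(l)[:,::-1].astype(np.float32));print("rule",nm,st,r,cv2.boxPoints(r).ravel())
# tile mask + free edge line fit at z=.024
m=(((hsv[...,0]<12)&(hsv[...,1]>130))|((hsv[...,1]<60)&(hsv[...,2]>150))).astype(np.uint8)
st,ce,l=blob(m,240,150,300,192);print("tile",st,ce)
bot=[(x,np.flatnonzero(l[:,x]).max()+.5) for x in range(st[0]+3,st[0]+st[2]-3)]
W=np.array([ray(T,b,.024) for b in bot]);v=cv2.fitLine(W[:,:2].astype(np.float32),cv2.DIST_HUBER,0,.001,.001).ravel();print("edge line",v,np.degrees(np.arctan2(v[1],v[0])),W[[0,-1]])
E
```

```text
rule lo+y [ 0.4979 -0.203   0.0319] reproj err top [-0.225   0.3557]
rule lo-y [ 0.4911 -0.2536  0.0286] reproj err top [-0.002  0.003]
rule hi+y [ 0.6711 -0.2214  0.1317] reproj err top [-0.3698  0.4394]
rule hi-y [ 0.6664 -0.2723  0.1287] reproj err top [-0.374   0.4242]
board -x+y [0.5197 0.337  0.0124] reproj err top [-0.1995  0.457 ]
board -x-y [0.4825 0.1256 0.0099] reproj err top [-0.2049  0.4336]
board +x-y [0.6768 0.0906 0.0106] reproj err top [-0.1944  0.3081]
tile +y [0.5996 0.2802 0.0277] reproj err top [-0.1041  0.2054]
tile -y [0.5789 0.1478 0.0197] reproj err top [ 0.0563 -0.1043]
rule centre [ 0.5816 -0.2376  0.0802] dir [ 0.1742 -0.0186  0.1   ]
weight top [319 177  11  12 103] [324.2233 182.699 ]
weight side [344 180  11  24 212] [349.2736 192.6321]
rule top [374 159  23  52 532] ((384.80767822265625, 184.9615478515625), (13.335897445678711, 51.38242721557617), 11.309932708740234) [373.2308 208.8462 383.3077 158.4615 396.3846 161.0769 386.3077 211.4615]
rule side [361 201  70  59 931] ((395.15667724609375, 230.17123413085938), (16.55864906311035, 77.1565933227539), 51.48307418823242) [359.8162 247.7178 420.1854 199.6688 430.4972 212.6247 370.128  260.6736]
tile [244 157  40  30 778] [263.4769 171.6722]
edge line [0.1718 0.9851 0.5894 0.2054] 80.110405 [[0.6006 0.2697 0.024 ]
 [0.5878 0.1465 0.024 ]]
```

```bash
cat >> h.py <<'E'
from scipy.spatial.transform import Rotation as Ro
def down(yaw): # tool down, tool y at yaw (deg)
    a=np.radians(yaw);y=np.array([np.cos(a),np.sin(a),0]);z=np.array([0,0,-1.]);return np.column_stack([np.cross(y,z),y,z])
def tilt(yaw,p): # grasp frame on rule: x up-slope
    a=np.radians(yaw);x=np.array([np.cos(a)*np.cos(p),np.sin(a)*np.cos(p),np.sin(p)]);y=np.array([np.sin(a),-np.cos(a),0]);return np.column_stack([x,y,np.cross(x,y)])
def go(p,R,label=""):
    st=manip.get_state();R0=np.array(st["eef_rot"]);rv=Ro.from_matrix(R0.T@R).as_rotvec()
    d=np.array(p)-st["tool_pos"]
    print(label,"shift now-axes mm",1e3*R0.T@d,"target-axes mm",1e3*R.T@d,"rv",rv,"deg",np.degrees(np.linalg.norm(rv)))
CT=np.array([.5816,-.2376,.0802]);RG=tilt(-6.1,.55);n=-RG[:,2]
E
python3 - <<'E'
from h import *
R0=np.array(manip.get_state()["eef_rot"])
go([.55,.2,.30],R0,"via"); go([.55,.2,.30],RG,"rot")
G=CT+.0045*n;print("G",G,"pre",G+.1*n,"n",n)
E
```

```text
via shift now-axes mm [-484.1742 -320.9488  -68.8851] target-axes mm [-484.1742 -320.9488  -68.8851] rv [0. 0. 0.] deg 0.0
rot shift now-axes mm [-484.1742 -320.9488  -68.8851] target-axes mm [406.3331 385.855  167.8905] rv [-0.8162  0.0594  2.8924] deg 172.2269698204115
G [ 0.5793 -0.2374  0.084 ] pre [ 0.5273 -0.2318  0.1693] n [-0.5197  0.0555  0.8525]
```

>>> carry_out(
  motion=[
    [-34.5, -23, -5, 0, 0, 0, 1],
    [-34.5, -23, -5, 0, 0, 0, 1],
    [-34.5, -23, -5, 0, 0, 0, 1],
    [-34.5, -23, -5, 0, 0, 0, 1],
    [-34.5, -23, -5, 0, 0, 0, 1],
    [-34.5, -23, -5, 0, 0, 0, 1],
    [-34.5, -23, -5, 0, 0, 0, 1],
    [-34.5, -23, -5, 0, 0, 0, 1],
    [-34.5, -23, -5, 0, 0, 0, 1],
    [-34.5, -23, -5, 0, 0, 0, 1],
    [-34.5, -23, -5, 0, 0, 0, 1],
    [-34.5, -23, -5, 0, 0, 0, 1],
    [-34.5, -23, -5, 0, 0, 0, 1],
    [-34.5, -23, -5, 0, 0, 0, 1],
    [0, 0, 0, 0, 0, 0, 1],
  ],
)

```text
time: 1.7
tool_pos: [0.5531, 0.1924, 0.3019]
eef_rot: [[-0.967, 0.255, 0.004], [0.255, 0.967, -0.004], [-0.005, -0.003, -1.0]]
contact_force: [-0.3, 0.0, -0.5]
gripper_width: 0.0853
grip_force: 0.0
```

>>> carry_out(
  motion=[
    [0, 0, 0, 0, 0, 0.14, 1],
    [0, 0, 0, 0, 0, 0.14, 1],
    [0, 0, 0, 0, 0, 0.14, 1],
    [0, 0, 0, 0, 0, 0.14, 1],
    [0, 0, 0, 0, 0, 0.14, 1],
    [0, 0, 0, 0, 0, 0.14, 1],
    [0, 0, 0, 0, 0, 0.14, 1],
    [0, 0, 0, 0, 0, 0.14, 1],
    [0, 0, 0, 0, 0, 0.14, 1],
    [0, 0, 0, 0, 0, 0.14, 1],
    [0, 0, 0, 0, 0, 0.14, 1],
    [0, 0, 0, 0, 0, 0.14, 1],
    [0, 0, 0, 0, 0, 0.14, 1],
    [0, 0, 0, 0, 0, 0.14, 1],
    [0, 0, 0, 0, 0, 0.14, 1],
    [0, 0, 0, 0, 0, 0.14, 1],
    [0, 0, 0, 0, 0, 0.14, 1],
    [0, 0, 0, 0, 0, 0.14, 1],
    [0, 0, 0, 0, 0, 0.14, 1],
    [0, 0, 0, 0, 0, 0.14, 1],
  ],
)

```text
time: 3.7
tool_pos: [0.5482, 0.2001, 0.301]
eef_rot: [[0.996, 0.089, -0.001], [0.089, -0.996, 0.0], [-0.001, -0.0, -1.0]]
contact_force: [-0.2, -0.4, 0.1]
gripper_width: 0.0853
grip_force: 0.0
```

Run:
```python
from h import *
s=manip.get_state();print(s["time"],s["tool_pos"],s["joint_positions"])
G=CT+.0045*n
go([.53,-.232,.28],RG,"above"); go(G+.1*n,RG,"pre")
```

```text
3.7 [0.5482 0.2001 0.301 ] [-52.1421  33.5962  49.0097  93.476  -27.3141  65.6619 -81.243 ]
above shift now-axes mm [-56.3329 428.842   20.8955] target-axes mm [ 12.7583 431.6207  32.501 ] rv [-0.054   0.5489  0.1901] deg 33.42807020807551
pre shift now-axes mm [-58.9411 428.4455 131.6087] target-axes mm [-47.4261 431.7058 125.4644] rv [-0.054   0.5489  0.1901] deg 33.42807020807551
```

>>> carry_out(
  motion=[
    [-5.6, 42.9, 2, 0, 0, 0, 1],
    [-5.6, 42.9, 2, 0, 0, 0, 1],
    [-5.6, 42.9, 2, 0, 0, 0, 1],
    [-5.6, 42.9, 2, 0, 0, 0, 1],
    [-5.6, 42.9, 2, 0, 0, 0, 1],
    [-5.6, 42.9, 2, 0, 0, 0, 1],
    [-5.6, 42.9, 2, 0, 0, 0, 1],
    [-5.6, 42.9, 2, 0, 0, 0, 1],
    [-5.6, 42.9, 2, 0, 0, 0, 1],
    [-5.6, 42.9, 2, 0, 0, 0, 1],
    [0, 0, 0, -0.0108, 0.1098, 0.038, 1],
    [0, 0, 0, -0.0108, 0.1098, 0.038, 1],
    [0, 0, 0, -0.0108, 0.1098, 0.038, 1],
    [0, 0, 0, -0.0108, 0.1098, 0.038, 1],
    [0, 0, 0, -0.0108, 0.1098, 0.038, 1],
    [0, 0, 0, 0, 0, 0, 1],
  ],
)

```text
time: 5.3
tool_pos: [0.5312, -0.2305, 0.2797]
eef_rot: [[0.856, -0.095, 0.508], [-0.086, -0.995, -0.042], [0.51, -0.008, -0.86]]
contact_force: [-0.3, -0.4, -0.5]
gripper_width: 0.0857
grip_force: 0.0
```

Run:
```python
from h import *
s=manip.get_state();print(s["time"],s["tool_pos"],s["joint_positions"])
G=CT+.0045*n
go(G+.08*n,RG,"pre"); go(G,RG,"G")
```

```text
5.3 [ 0.5312 -0.2305  0.2797] [  9.9332  18.183   22.8871 122.6964 -60.4054  22.6469 -12.2122]
pre shift now-axes mm [-59.2787   2.8139 112.9824] target-axes mm [-60.92     1.7428 112.1277] rv [-0.0123  0.0147  0.0053] deg 1.139077514939261
G shift now-axes mm [-58.1063   3.8029 192.9677] target-axes mm [-60.92     1.7428 192.1277] rv [-0.0123  0.0147  0.0053] deg 1.139077514939261
```

>>> carry_out(
  motion=[
    [-15, 0.5, 28, -0.003, 0.003, 0.001, 1],
    [-15, 0.5, 28, -0.003, 0.004, 0.001, 1],
    [-15, 0.5, 28, -0.003, 0.004, 0.002, 1],
    [-15, 0.5, 28, -0.003, 0.004, 0.001, 1],
    [0, 0, 0, 0, 0, 0, 1],
    [0, 0, 0, 0, 0, 0, 1],
  ],
)

```text
time: 5.9
tool_pos: [0.5502, -0.2485, 0.2011]
eef_rot: [[0.88, -0.088, 0.466], [-0.085, -0.996, -0.026], [0.467, -0.016, -0.884]]
contact_force: [1.1, 0.8, 0.3]
gripper_width: 0.0854
grip_force: 0.0
```

Run:
```python
from h import *
s=manip.get_state();print(s["time"],s["tool_pos"],s["joint_positions"])
G=CT+.0045*n
go(G,RG,"G")
```

```text
5.9 [ 0.5502 -0.2485  0.2011] [ 27.3124  26.8535   1.2569 121.2915 -62.8396  13.4914  -7.5036]
G shift now-axes mm [-30.0106 -11.7365 116.7834] target-axes mm [-37.5405 -14.1792 114.3084] rv [-0.0235  0.0642  0.0081] deg 3.946533147623098
```

The wrist is at its limits (j5, j6), so a full 31° tilt is out of reach. I will grip the rib with only 10° of tool tilt instead and level the rule in hand afterwards.

```bash
cat >> h.py <<'E'
RG2=tilt(-6.1,.175); G2=CT+.025*n+.019*RG2[:,2]
E
python3 - <<'E'
from h import *
print(G2)
go(G2,RG2,"G")
E
```

```text
[ 0.5719 -0.2366  0.0828]
G shift now-axes mm [-37.136  -11.8549 114.4169] target-axes mm [ -0.5723 -14.1792 120.0395] rv [-0.0217 -0.3108  0.0124] deg 17.862183192079957
```

>>> carry_out(
  motion=[
    [0, 0, 0, -0.0054, -0.0777, 0.0031, 1],
    [0, 0, 0, -0.0054, -0.0777, 0.0031, 1],
    [0, 0, 0, -0.0054, -0.0777, 0.0031, 1],
    [0, 0, 0, -0.0054, -0.0777, 0.0031, 1],
    [0, 0, 0, 0, 0, 0, 1],
  ],
)

```text
time: 6.4
tool_pos: [0.5533, -0.2469, 0.2026]
eef_rot: [[0.978, -0.101, 0.185], [-0.099, -0.995, -0.019], [0.186, 0.001, -0.983]]
contact_force: [-0.3, 0.8, 0.3]
gripper_width: 0.0857
grip_force: 0.0
```

Run:
```python
from h import *
s=manip.get_state();print(s["time"],s["tool_pos"],s["joint_positions"])
go(G2,RG2,"G")
```

```text
6.4 [ 0.5533 -0.2469  0.2026] [  2.0703  33.3616  32.5627 106.7481 -35.0948  39.2146 -40.5361]
G shift now-axes mm [ -5.1055 -12.2659 120.9017] target-axes mm [ -3.7161 -12.2766 120.9513] rv [-0.0003 -0.0121  0.0057] deg 0.7648876288662828
```

>>> carry_out(
  motion=[
    [-2, -6, 30, 0, -0.006, 0.003, 1],
    [-2, -6, 30, 0, -0.006, 0.003, 1],
    [0, 0, 30, 0, 0, 0, 1],
    [0, 0, 15, 0, 0, 0, 1],
    [0, 0, 7, 0, 0, 0, 1],
    [0, 0, 0, 0, 0, 0, 1],
    [0, 0, 0, 0, 0, 0, 1],
  ],
)

```text
time: 7.1
tool_pos: [0.5675, -0.2385, 0.0914]
eef_rot: [[0.978, -0.113, 0.173], [-0.111, -0.994, -0.017], [0.174, -0.003, -0.985]]
contact_force: [-0.4, 0.7, 0.8]
gripper_width: 0.0853
grip_force: 0.0
```

Run:
```python
from h import *
go(G2,RG2,"G")
a=manip.snapshot("side")["img"][150:290,330:470,::-1]; b=manip.snapshot("top")["img"][130:230,320:450,::-1]
cv2.imwrite("pics/g1.png",np.hstack([cv2.resize(a,(400,400),interpolation=2),cv2.resize(b,(400,400),interpolation=2)]))
```

```text
G shift now-axes mm [ 2.5837 -2.434   9.1712] target-axes mm [ 2.6002 -2.4317  9.1672] rv [-0.0017  0.     -0.0068] deg 0.40227940518835725
```

View pics/g1.png

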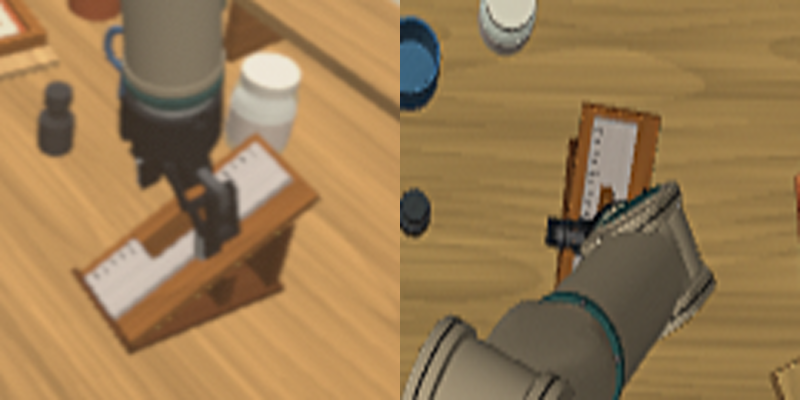

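Left half (side view): the open fingers straddle the rib, with the right-hand one at about (215,235) over the plate. Now I go down and grip.

>>> carry_out(
  motion=[
    [2, -2, 6, 0, 0, -0.006, 1],
    [0.5, 0, 3, 0, 0, 0, 1],
    [0, 0, 0, 0, 0, 0, 1],
    [0, 0, 0, 0, 0, 0, 0.4],
    [0, 0, 0, 0, 0, 0, 0],
    [0, 0, 0, 0, 0, 0, 0],
    [0, 0, 0, 0, 0, 0, 0],
    [0, 0, 0, 0, 0, 0, 0],
    [0, 0, 0, 0, 0, 0, 0],
    [0, 0, 0, 0, 0, 0, 0],
  ],
  squeeze=50,
)

```text
time: 8.2
tool_pos: [0.5712, -0.2359, 0.0818]
eef_rot: [[0.979, -0.106, 0.171], [-0.105, -0.994, -0.015], [0.172, -0.003, -0.985]]
contact_force: [-0.7, 0.8, 2.4]
gripper_width: 0.0135
grip_force: 49.1
```

>>> carry_out(
  motion=[
    [-4, 0, -9, 0, 0, 0, 0],
    [-9, 0, -23, 0, 0, 0, 0],
    [-9, 0, -23, 0, 0, 0, 0],
    [-9, 0, -23, 0, 0, 0, 0],
    [-6, 0, -30, 0, 0, 0, 0],
    [0, 0, -30, 0, 0, 0, 0],
    [0, 0, -30, 0, 0, 0, 0],
    [0, 0, 0, 0, 0, 0, 0],
  ],
)

```text
time: 9.0
tool_pos: [0.5069, -0.2312, 0.2445]
eef_rot: [[0.978, -0.107, 0.177], [-0.106, -0.994, -0.019], [0.178, -0.001, -0.984]]
contact_force: [1.0, -0.7, -3.1]
gripper_width: 0.0135
grip_force: 49.2
```

```bash
cat >> h.py <<'E'
E0=np.array([.590,.2155,.012]); YE=80.0; u=np.array([np.cos(np.radians(YE-90)),np.sin(np.radians(YE-90)),0])
RP=tilt(YE,-.375)   # tool with rule flat
def placeTCP(gap,h,rp=RP,E=E0): # rule centre gap before flush, h above board
    return E-(.025+gap)*u+np.array([0,0,.008+.025+h])+.019*rp[:,2]
E
python3 - <<'E'
from h import *
s=manip.get_state();print(s["time"],s["tool_pos"],s["joint_positions"],s["grip_force"])
p=placeTCP(.015,.12);print(p,RP)
go(p,RP)
E
```

```text
9.0 [ 0.5069 -0.2312  0.2445] [ -1.7531  26.867   36.72   110.8093 -30.9043  41.5788 -43.1545] 49.18549597263336
[0.5494 0.2156 0.1473] [[ 0.1616  0.9848 -0.0636]
 [ 0.9164 -0.1736 -0.3607]
 [-0.3663  0.     -0.9305]]
 shift now-axes mm [ -22.8704 -448.7523   94.8715] target-axes mm [451.9166 -35.718  -73.4701] rv [-0.1491 -0.445  -1.5125] deg 90.73697936612683
```

>>> carry_out(
  motion=[
    [4, -30, 0, 0, 0, 0, 0],
    [4, -42, 0, 0, 0, 0, 0],
    [4, -42, 0, 0, 0, 0, 0],
    [4, -42, 0, 0, 0, 0, 0],
    [4, -42, 0, 0, 0, 0, 0],
    [4, -42, 0, 0, 0, 0, 0],
    [4, -42, 0, 0, 0, 0, 0],
    [4, -42, 0, 0, 0, 0, 0],
    [4, -42, 0, 0, 0, 0, 0],
    [4, -42, 0, 0, 0, 0, 0],
    [3, -40, 0, 0, 0, 0, 0],
    [0, 0, 0, 0, 0, 0, 0],
  ],
)

```text
time: 10.2
tool_pos: [0.5948, 0.2202, 0.2468]
eef_rot: [[0.981, -0.095, 0.169], [-0.094, -0.995, -0.011], [0.169, -0.005, -0.986]]
contact_force: [-1.6, 1.2, -2.5]
gripper_width: 0.0133
grip_force: 49.6
```

>>> carry_out(
  motion=[
    [0, 0, 0, -0.0136, -0.0405, -0.1375, 0],
    [0, 0, 0, -0.0136, -0.0405, -0.1375, 0],
    [0, 0, 0, -0.0136, -0.0405, -0.1375, 0],
    [0, 0, 0, -0.0136, -0.0405, -0.1375, 0],
    [0, 0, 0, -0.0136, -0.0405, -0.1375, 0],
    [0, 0, 0, -0.0136, -0.0405, -0.1375, 0],
    [0, 0, 0, -0.0136, -0.0405, -0.1375, 0],
    [0, 0, 0, -0.0136, -0.0405, -0.1375, 0],
    [0, 0, 0, -0.0136, -0.0405, -0.1375, 0],
    [0, 0, 0, -0.0136, -0.0405, -0.1375, 0],
    [0, 0, 0, -0.0136, -0.0405, -0.1375, 0],
    [0, 0, 0, 0, 0, 0, 0],
  ],
)

```text
time: 11.4
tool_pos: [0.5947, 0.2132, 0.2468]
eef_rot: [[0.154, 0.986, -0.071], [0.918, -0.169, -0.358], [-0.365, -0.01, -0.931]]
contact_force: [-0.4, 0.5, -2.9]
gripper_width: 0.0131
grip_force: 49.6
```

Run:
```python
from h import *
s=manip.get_state();print(s["time"],s["tool_pos"],s["joint_positions"],s["grip_force"])
go(placeTCP(.02,.12),RP); go(placeTCP(.02,.03),RP)
for nm,(x0,y0,x1,y1) in(("side",(250,70,390,210)),("top",(200,120,340,220))):
    a=manip.snapshot(nm)["img"][y0:y1,x0:x1,::-1]; cv2.imwrite(f"pics/p_{nm}.png",cv2.resize(a,(400,400*(y1-y0)//(x1-x0)),interpolation=2))
A=cv2.imread("pics/p_side.png");B=cv2.imread("pics/p_top.png");B=cv2.copyMakeBorder(B,0,400-B.shape[0],0,0,0);cv2.imwrite("pics/p1.png",np.hstack([A,B]))
```

```text
11.4 [0.5947 0.2132 0.2468] [-43.4405  43.4196  24.313   77.643    1.0656  74.1396 -33.4897] 49.64769959449768
 shift now-axes mm [ 31.5671 -48.9869  95.051 ] target-axes mm [ 31.3102 -49.9954  94.6098] rv [-0.008  -0.0014  0.0079] deg 0.6495543470357312
 shift now-axes mm [ 64.41   -48.0555 178.8393] target-axes mm [ 64.2747 -49.9954 178.3555] rv [-0.008  -0.0014  0.0079] deg 0.6495543470357312
```

View pics/p1.png

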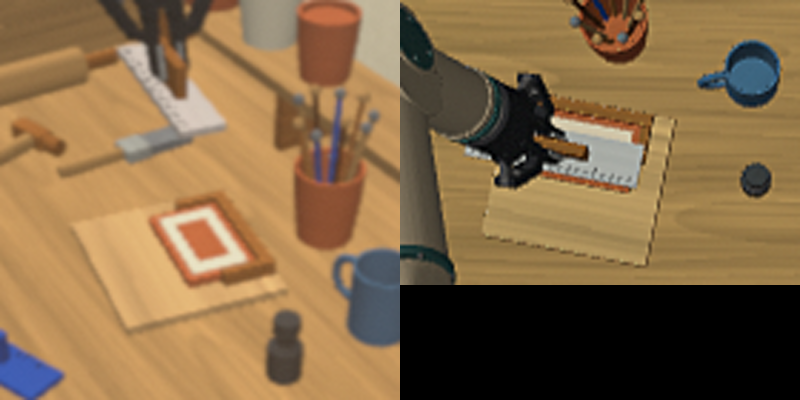

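Side half: the rule hangs level-looking in the gripper at about (170,90), and the board is clear. Top half: the rule's -y end is over the tile at (640,170). Next I go back in front of the edge and down to about 30 mm above the board.

>>> carry_out(
  motion=[
    [5, -15, 10, -0.004, 0, 0.004, 0],
    [9, -18, 24, -0.004, 0, 0.004, 0],
    [12, -15, 36, 0, 0, 0, 0],
    [13, 0, 36, 0, 0, 0, 0],
    [13, 0, 36, 0, 0, 0, 0],
    [12, 0, 30, 0, 0, 0, 0],
    [0, 0, 0, 0, 0, 0, 0],
    [0, 0, 0, 0, 0, 0, 0],
  ],
)

```text
time: 12.3
tool_pos: [0.5491, 0.2156, 0.0665]
eef_rot: [[0.168, 0.984, -0.061], [0.915, -0.179, -0.361], [-0.366, 0.005, -0.931]]
contact_force: [-0.1, -1.0, -1.7]
gripper_width: 0.0134
grip_force: 49.6
```

Run:
```python
from h import *
s=manip.get_state();print(s["time"],s["tool_pos"],s["joint_positions"],s["grip_force"])
go(placeTCP(.02,.03),RP); go(placeTCP(.006,.004),RP)
for nm,(x0,y0,x1,y1) in(("side",(260,110,380,230)),("top",(220,140,320,240))):
    a=manip.snapshot(nm)["img"][y0:y1,x0:x1,::-1]; cv2.imwrite(f"pics/p_{nm}.png",cv2.resize(a,(400,400),interpolation=2))
A=cv2.imread("pics/p_side.png");B=cv2.imread("pics/p_top.png");cv2.imwrite("pics/p2.png",np.hstack([A,B]))
```

```text
12.3 [0.5491 0.2156 0.0665] [-45.8744  52.4664  22.2531  92.3344  -1.3038  51.3953 -39.1432] 49.62808907032013
 shift now-axes mm [ 3.4085 -4.711   8.4573] target-axes mm [ 3.4432 -4.6644  8.4691] rv [ 0.0027 -0.0003 -0.0069] deg 0.42686691729832366
 shift now-axes mm [13.0221  9.1573 32.6905] target-axes mm [12.9663  9.3356 32.6623] rv [ 0.0027 -0.0003 -0.0069] deg 0.42686691729832366
```

View pics/p2.png

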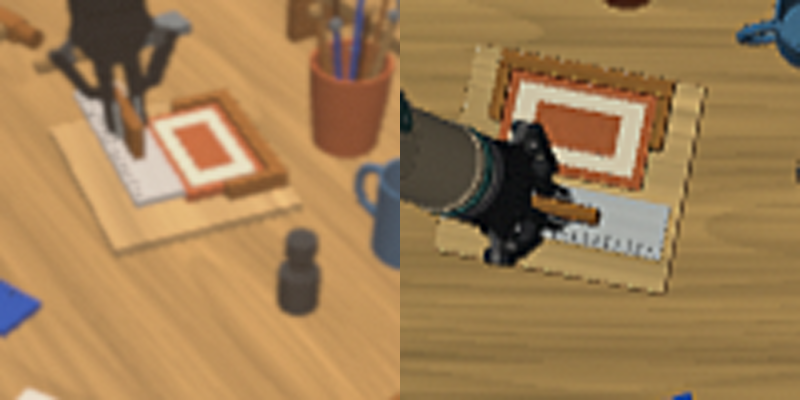

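Top half: the rule's -y end has corners at about (668,205) on the tile side and (660,260). Side half: the same corners are at (185,190) and (138,203), with the far +y tip near (76,92). I triangulate these for gap and tilt.

Run:
```python
from h import *
T,S=manip.snapshot("top"),manip.snapshot("side")
tp=up([(269,206),(260,260)],(220,140),4); sp=up([(185,190),(138,203)],(260,110),10/3)
X=tri(T,tp,S,sp);print(X)
v=np.array([-u[1],u[0],0])
tc=manip.get_state()["tool_pos"]
for x in X: print("u",(x-E0)@u,"along",(x-E0)@v,"z-board",x[2]-.012)
# expected from tool pose
st=manip.get_state();R=np.array(st["eef_rot"]);g=st["tool_pos"]-.019*R[:,2];Rr=R@RP.T@tilt(YE,0)
for y in(-.025,.025):
    print("exp",[round(float(q),4) for q in ((g-Rr[:,2]*-1*0-E0)@u, )], g+Rr@np.array([-.1,y,.025]))
# near long edge in side view: expected far tip at various tilt
for p in(-.06,-.03,0,.03,.06):
    d=np.array([v[0]*np.cos(p),v[1]*np.cos(p),np.sin(p)]);print(p,(proj(S,X[1]+.2*d)-[260,110])*10/3)
```

```text
[[0.5578 0.1187 0.0584]
 [0.5087 0.1253 0.0584]]
u -0.01494427006631921 along -0.10095843752358283 z-board 0.04644452670276754
u -0.06436346909273283 along -0.10292479649058014 z-board 0.04636839507844975
exp [-0.0397] [0.509  0.1297 0.0601]
exp [-0.0397] [0.5582 0.1208 0.0605]
-0.06 [ 75.4569 101.4081]
-0.03 [74.9999 96.5168]
0 [74.5909 91.681 ]
0.03 [74.2309 86.9044]
0.06 [73.9203 82.1904]
```

>>> carry_out(
  motion=[
    [3.7, 3, 9.3, 0, 0, 0, 0],
    [3.7, 3, 9.3, 0.002, 0, -0.004, 0],
    [2.9, 3, 7.5, 0, 0, 0, 0],
    [0.9, 0, 2.3, 0, 0, 0, 0],
    [0, 0, 0, 0, 0, 0, 0],
  ],
)

```text
time: 13.0
tool_pos: [0.5572, 0.2145, 0.0345]
eef_rot: [[0.162, 0.985, -0.064], [0.916, -0.174, -0.361], [-0.366, -0.0, -0.93]]
contact_force: [0.5, 0.0, -2.5]
gripper_width: 0.0131
grip_force: 49.7
```

>>> carry_out(
  motion=[
    [0.7, 0, 1.9, 0, 0, 0, 0],
    [0.7, 0, 1.9, 0, 0, 0, 0],
    [0, 0, 0, 0, 0, 0, 0],
  ],
)

```text
time: 13.3
tool_pos: [0.5574, 0.2149, 0.0312]
eef_rot: [[0.162, 0.985, -0.063], [0.917, -0.174, -0.36], [-0.365, 0.001, -0.931]]
contact_force: [0.5, -0.2, -2.6]
gripper_width: 0.0133
grip_force: 49.7
```

>>> carry_out(
  motion=[
    [0.4, 0, 0.9, 0, 0, 0, 0],
    [0.4, 0, 0.9, 0, 0, 0, 0],
    [0, 0, 0, 0, 0, 0, 0],
  ],
)

```text
time: 13.6
tool_pos: [0.5575, 0.2149, 0.0293]
eef_rot: [[0.162, 0.985, -0.063], [0.917, -0.174, -0.36], [-0.365, 0.001, -0.931]]
contact_force: [-0.1, -0.4, -2.8]
gripper_width: 0.0135
grip_force: 49.7
```

>>> carry_out(
  motion=[
    [0.4, 0, 0.9, 0, 0, 0, 0],
    [0, 0, 0, 0, 0, 0, 0],
  ],
)

```text
time: 13.8
tool_pos: [0.5575, 0.2149, 0.0283]
eef_rot: [[0.162, 0.985, -0.063], [0.917, -0.174, -0.36], [-0.365, 0.001, -0.931]]
contact_force: [0.3, -0.5, -2.8]
gripper_width: 0.0128
grip_force: 49.7
```

>>> carry_out(
  motion=[
    [0.4, 0, 0.9, 0, 0, 0, 0],
    [0, 0, 0, 0, 0, 0, 0],
  ],
)

```text
time: 14.0
tool_pos: [0.5577, 0.215, 0.0276]
eef_rot: [[0.162, 0.985, -0.063], [0.917, -0.174, -0.36], [-0.365, 0.001, -0.931]]
contact_force: [0.5, 0.6, -1.2]
gripper_width: 0.0133
grip_force: 50.1
```

Touching the board. I soften the grip, press 1 mm to level the rule, then slide it toward the tile.

>>> carry_out(
  motion=[
    [0, 0, 0, 0, 0, 0, 0],
    [0.4, 0, 0.9, 0, 0, 0, 0],
    [0, 0, 0, 0, 0, 0, 0],
  ],
  squeeze=25,
)

```text
time: 14.3
tool_pos: [0.5578, 0.215, 0.0273]
eef_rot: [[0.162, 0.985, -0.063], [0.917, -0.174, -0.36], [-0.366, 0.001, -0.931]]
contact_force: [-0.6, 1.0, 4.0]
gripper_width: 0.0136
grip_force: 50.7
```

>>> carry_out(
  motion=[
    [0, 1, 0, 0, 0, 0, 0],
    [0, 1, 0, 0, 0, 0, 0],
    [0, 1, 0, 0, 0, 0, 0],
    [0, 0, 0, 0, 0, 0, 0],
  ],
)

```text
time: 14.7
tool_pos: [0.5579, 0.215, 0.0274]
eef_rot: [[0.161, 0.985, -0.068], [0.916, -0.175, -0.36], [-0.367, -0.004, -0.93]]
contact_force: [-7.8, 1.7, 10.2]
gripper_width: 0.0133
grip_force: 51.6
```

>>> carry_out(
  motion=[
    [0, 1, 0, 0, 0, 0, 0],
    [0, 1, 0, 0, 0, 0, 0],
    [0, 0, 0, 0, 0, 0, 0],
  ],
)

```text
time: 15.0
tool_pos: [0.5591, 0.2146, 0.0274]
eef_rot: [[0.161, 0.984, -0.069], [0.916, -0.176, -0.361], [-0.367, -0.005, -0.93]]
contact_force: [-8.3, 3.7, 12.3]
gripper_width: 0.0136
grip_force: 51.7
```

>>> carry_out(
  motion=[
    [-0.4, 0, -0.9, 0, 0, 0, 0],
    [0, 1, 0, 0, 0, 0, 0],
    [0, 1, 0, 0, 0, 0, 0],
    [0, 0, 0, 0, 0, 0, 0],
  ],
)

```text
time: 15.4
tool_pos: [0.5626, 0.2142, 0.0274]
eef_rot: [[0.161, 0.985, -0.067], [0.916, -0.174, -0.36], [-0.366, -0.003, -0.931]]
contact_force: [-6.1, 3.4, 5.4]
gripper_width: 0.0134
grip_force: 50.9
```

>>> carry_out(
  motion=[
    [0, 1, 0, 0, 0, 0, 0],
    [0, 1, 0, 0, 0, 0, 0],
    [0, 0, 0, 0, 0, 0, 0],
  ],
)

```text
time: 15.7
tool_pos: [0.5626, 0.2141, 0.0275]
eef_rot: [[0.16, 0.985, -0.07], [0.916, -0.175, -0.36], [-0.367, -0.006, -0.93]]
contact_force: [-10.6, 3.0, 8.1]
gripper_width: 0.0134
grip_force: 51.5
```

>>> carry_out(
  motion=[
    [0, 1, 0, 0, 0, 0, 0],
    [0, 1, 0, 0, 0, 0, 0],
    [0, 0, 0, 0, 0, 0, 0],
  ],
)

```text
time: 16.0
tool_pos: [0.5628, 0.2141, 0.0276]
eef_rot: [[0.16, 0.984, -0.073], [0.916, -0.175, -0.361], [-0.368, -0.01, -0.93]]
contact_force: [-14.8, 4.4, 12.9]
gripper_width: 0.0132
grip_force: 51.9
```

The rule stopped at the tile (x stays at 0.5626 while the force grows). I relax most of the push and release.

>>> carry_out(
  motion=[
    [0, -1.5, 0, 0, 0, 0, 0],
    [0, -1.5, 0, 0, 0, 0, 0],
    [-0.3, 0, -0.8, 0, 0, 0, 0],
    [0, 0, 0, 0, 0, 0, 0],
  ],
)

```text
time: 16.4
tool_pos: [0.5627, 0.2141, 0.0275]
eef_rot: [[0.16, 0.985, -0.068], [0.916, -0.174, -0.36], [-0.366, -0.004, -0.93]]
contact_force: [-6.7, 2.9, 1.1]
gripper_width: 0.0134
grip_force: 50.5
```

>>> carry_out(
  motion=[
    [0, 0, 0, 0, 0, 0, 0.3],
    [0, 0, 0, 0, 0, 0, 0.5],
    [0, 0, 0, 0, 0, 0, 0.8],
    [0, 0, 0, 0, 0, 0, 0.8],
    [0, 0, 0, 0, 0, 0, 0.8],
    [0, 0, 0, 0, 0, 0, 0.8],
  ],
)

```text
time: 17.0
tool_pos: [0.5657, 0.2135, 0.0283]
eef_rot: [[0.162, 0.985, -0.062], [0.917, -0.174, -0.36], [-0.365, 0.001, -0.931]]
contact_force: [-0.5, -0.4, 0.5]
gripper_width: 0.0679
grip_force: 0.0
```

>>> carry_out(
  motion=[
    [0, 0, -10, 0, 0, 0, 0.8],
    [0, 0, -25, 0, 0, 0, 0.8],
    [-12, 0, -30, 0, 0, 0, 0.8],
    [-15, 0, -40, 0, 0, 0, 0.8],
    [-18, -20, -40, 0, 0, 0, 0.8],
    [0, -40, 0, 0, 0, 0, 0.8],
    [0, -45, 0, 0, 0, 0, 0.8],
    [0, -45, 0, 0, 0, 0, 0.8],
    [0, 0, 0, 0, 0, 0, 0.8],
  ],
)

```text
time: 17.9
tool_pos: [0.4132, 0.2531, 0.1798]
eef_rot: [[0.155, 0.986, -0.067], [0.918, -0.168, -0.359], [-0.365, -0.006, -0.931]]
contact_force: [0.5, -0.4, -0.2]
gripper_width: 0.0682
grip_force: 0.0
```

Run:
```python
from h import *
s=manip.get_state();print(s["time"],s["tool_pos"],s["joint_positions"])
for nm,(x0,y0,x1,y1) in(("side",(260,110,360,210)),("top",(220,140,320,240))):
    a=manip.snapshot(nm)["img"][y0:y1,x0:x1,::-1]; cv2.imwrite(f"pics/p_{nm}.png",cv2.resize(a,(400,400),interpolation=2))
A=cv2.imread("pics/p_side.png");B=cv2.imread("pics/p_top.png");cv2.imwrite("pics/p3.png",np.hstack([A,B]))
```

```text
17.9 [0.4132 0.2531 0.1798] [-58.7985  37.546   23.8984 103.5595  -0.1368  57.5795 -46.9253]
```

View pics/p3.png

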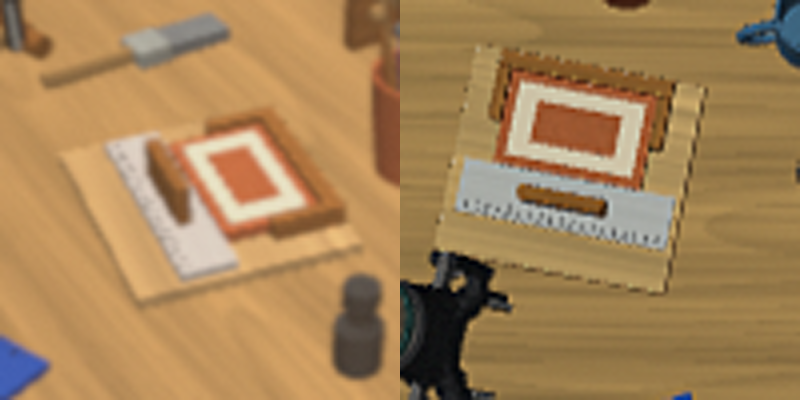

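The rule lies on the board against the tile, top half from (460,185) to (672,222) with the rib in the middle. I check parallelism with line fits.

```bash
cat >> h.py <<'E'
def edge(img,px0,px1,z,snap,ch,half=5,k=40,skip=.08):
    """sub-pixel steepest-gradient points along a roughly known image segment -> world line at height z"""
    g=cv2.GaussianBlur(ch.astype(np.float32),(0,0),.7);px0,px1=np.array(px0),np.array(px1);d=(px1-px0)/np.linalg.norm(px1-px0);nn=np.array([-d[1],d[0]])
    t=np.arange(-half,half+.01,.1);pts=[]
    for a in np.linspace(skip,1-skip,k):
        q=(px0+a*(px1-px0))+t[:,None]*nn
        pr=cv2.remap(g,q[:,0].astype(np.float32),q[:,1].astype(np.float32),cv2.INTER_LINEAR).ravel()
        gr=abs(np.gradient(cv2.GaussianBlur(pr[None],(0,0),4).ravel()));w=gr**4*(abs(t-t[gr.argmax()])<1);pts.append(q[0]+(w@(t-t[0])/w.sum())*nn)
    W=np.array([ray(snap,p,z)[:2] for p in pts]).astype(np.float32)
    v=cv2.fitLine(W,cv2.DIST_HUBER,0,.001,.001).ravel();v[:2]*=np.sign(v[1]);r=(W-v[2:])@np.array([-v[1],v[0]])
    return v,np.degrees(np.arctan2(v[1],v[0])),1e3*r.std()
E
python3 - <<'E'
from h import *
T,S=manip.snapshot("top"),manip.snapshot("side")
t=lambda c:up(c,(220,140)); s=lambda c:up(c,(260,110))
for nm,sn,seg in(("top",T,dict(near=(t((457,210))-[100,0],t((668,248))-[100,0],.020),tileside=(t((465,158))-[100,0],t((672,195))-[100,0],.020),board=(t((440,247))-[100,0],t((664,291))-[100,0],.012))),
  ("side",S,dict(near=(s((107,145)),s((185,278)),.020),board=(s((62,155)),s((140,302)),.012)))):
    sat=cv2.cvtColor(sn["img"],cv2.COLOR_RGB2HSV)[...,1]; grey=cv2.cvtColor(sn["img"],cv2.COLOR_RGB2GRAY)
    for k,(a,b,z) in seg.items():
        h=3
        v,ang,r=edge(sn["img"],a,b,z,sn,grey if k=="board" else sat,half=h); print(nm,k,v,"ang %.2f resid mm %.2f"%(ang,r),"u of line at mid",(np.append(v[2:],0)-E0)@u*1e3)
E
```

```text
top near [0.1732 0.9849 0.5379 0.2134] ang 80.03 resid mm 0.38 u of line at mid -50.91379907381612
top tileside [0.1719 0.9851 0.5903 0.2149] ang 80.10 resid mm 0.21 u of line at mid 0.41009650299383454
top board [0.1683 0.9857 0.5025 0.2289] ang 80.31 resid mm 0.96 u of line at mid -88.5423060171094
side near [0.171  0.9853 0.5337 0.2158] ang 80.15 resid mm 0.24 u of line at mid -55.47652112119163
side board [0.1744 0.9847 0.499  0.2256] ang 79.96 resid mm 0.38 u of line at mid -91.34277237429409
```

Rule and tile edge are parallel within 0.1° and flush within the measuring error. Now the weight.

Run:
```python
from h import *
T,S=manip.snapshot("top"),manip.snapshot("side")
M=[]
for sn,(x0,y0,x1,y1) in((T,(312,170,336,196)),(S,(338,172,362,208))):
    v=sn["img"][y0:y1,x0:x1].max(2);m=(v<95);yx=np.argwhere(m);M.append(yx[:,::-1].mean(0)+[x0,y0]);print(M[-1],yx.min(0)+[y0,x0],yx.max(0)+[y0,x0])
print("tri centroid",tri(T,M[0],S,M[1]))
print("top z.05",ray(T,M[0],.05),"side z.035",ray(S,M[1],.035))
# check by projecting a model point set: knob top centre, base centre
X=tri(T,M[0],S,M[1])[0]
for z in(0,.078):print(z,proj(T,[X[0],X[1],z]),proj(S,[X[0],X[1],z]))
st=manip.get_state();print(st["tool_pos"])
R=np.array(st["eef_rot"])
for yaw in(-10,20,-60): 
    rv=Ro.from_matrix(R.T@down(yaw)).as_rotvec();print(yaw,rv)
```

```text
[324.2233 182.699 ] [177 319] [188 329]
[349.3045 192.3682] [180 344] [203 354]
tri centroid [[ 0.5952 -0.0177  0.0347]]
top z.05 [ 0.5939 -0.018   0.05  ] side z.035 [ 0.5935 -0.0173  0.035 ]
0 [323.9453 184.2352] [349.2386 200.67  ]
0.078 [324.2538 181.2295] [350.6171 181.3973]
[0.421  0.2502 0.1798]
-10 [ 0.002   0.3737 -0.0025]
20 [-0.0959  0.3656 -0.5199]
-60 [0.1648 0.3486 0.8598]
```

>>> carry_out(
  motion=[
    [0, 0, 0, 0, 0.0935, 0, 0.7],
    [0, 0, 0, 0, 0.0935, 0, 0.7],
    [0, 0, 0, 0, 0.0935, 0, 0.7],
    [0, 0, 0, 0, 0.0935, 0, 0.7],
    [-29, 27, 0, 0, 0, 0, 0.7],
    [-29, 27, 0, 0, 0, 0, 0.7],
    [-29, 27, 0, 0, 0, 0, 0.7],
    [-29, 27, 0, 0, 0, 0, 0.7],
    [-29, 27, 0, 0, 0, 0, 0.7],
    [-29, 27, 0, 0, 0, 0, 0.7],
    [-29, 27, 0, 0, 0, 0, 0.7],
    [-29, 27, 0, 0, 0, 0, 0.7],
    [0, 0, 0, 0, 0, 0, 0.7],
  ],
)

```text
time: 19.5
tool_pos: [0.595, -0.0243, 0.1799]
eef_rot: [[0.184, 0.983, 0.005], [0.983, -0.184, -0.006], [-0.005, 0.005, -1.0]]
contact_force: [-0.5, -0.4, -0.5]
gripper_width: 0.0599
grip_force: 0.0
```

Run:
```python
from h import *
s=manip.get_state();print(s["time"],s["tool_pos"],s["joint_positions"])
go([.594,-.0175,.10],down(-10))
```

```text
19.5 [ 0.595  -0.0243  0.1799] [ -9.2886  35.4493  13.8611  99.6034 -10.6989  45.9731  -1.0869]
 shift now-axes mm [ 6.9079 -2.66   79.8856] target-axes mm [ 6.5514 -2.1529 79.9308] rv [ 0.0055  0.0048 -0.0106] deg 0.7360460166099532
```

>>> carry_out(
  motion=[
    [4, -1.5, 40, 0.003, 0.003, -0.005, 0.7],
    [3, -1, 40, 0.002, 0.002, -0.005, 0.7],
    [0, 0, 14, 0, 0, 0, 0.7],
    [0, 0, 0, 0, 0, 0, 0.7],
  ],
)

```text
time: 19.9
tool_pos: [0.589, -0.0082, 0.0838]
eef_rot: [[0.165, 0.986, -0.008], [0.986, -0.165, 0.005], [0.004, -0.009, -1.0]]
contact_force: [-0.6, 0.7, -0.0]
gripper_width: 0.0597
grip_force: 0.0
```

Run:
```python
from h import *
go([.594,-.0175,.048],down(-10))
a=manip.snapshot("side")["img"][140:240,300:400,::-1];b=manip.snapshot("top")["img"][140:240,275:375,::-1]
cv2.imwrite("pics/w1.png",cv2.resize(np.hstack([a,b]),(800,400),interpolation=2))
```

```text
shift now-axes mm [-8.4448  6.7457 35.707 ] target-axes mm [-8.2454  6.5138 35.7966] rv [-0.0086 -0.0039  0.009 ] deg 0.7456922787386565
```

View pics/w1.png

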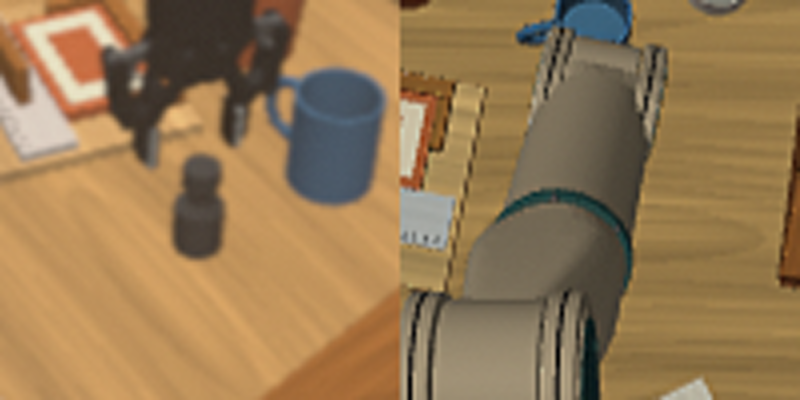

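The side half shows the weight's knob at (202,172) between and just below the fingers. The mug and its handle at (283,105) are clear behind. I correct and go down.

>>> carry_out(
  motion=[
    [-8, 6.5, 0, -0.008, -0.004, 0.009, 0.7],
    [0, 0, 0, 0, 0, 0, 0.7],
    [0, 0, 0, 0, 0, 0, 0.7],
  ],
)

```text
time: 20.3
tool_pos: [0.5965, -0.0175, 0.0869]
eef_rot: [[0.174, 0.985, 0.006], [0.985, -0.174, -0.0], [0.001, 0.006, -1.0]]
contact_force: [-0.3, 0.1, 0.1]
gripper_width: 0.0598
grip_force: 0.0
```

Run:
```python
from h import *
go([.594,-.0175,.048],down(-10))
```

```text
shift now-axes mm [-0.4607 -2.7479 38.899 ] target-axes mm [-0.4194 -2.507  38.9157] rv [ 0.0062 -0.001  -0.0003] deg 0.36014962288671676
```

>>> carry_out(
  motion=[
    [-0.5, -2.5, 13, 0.006, 0, 0, 0.7],
    [0, 0, 13, 0, 0, 0, 0.7],
    [0, 0, 12, 0, 0, 0, 0.7],
    [0, 0, 0, 0, 0, 0, 0.7],
    [0, 0, 0, 0, 0, 0, 0.7],
  ],
)

```text
time: 20.8
tool_pos: [0.5926, -0.0169, 0.0468]
eef_rot: [[0.173, 0.985, -0.003], [0.985, -0.173, 0.001], [0.001, -0.004, -1.0]]
contact_force: [1.3, -0.4, 0.2]
gripper_width: 0.0598
grip_force: 0.0
```

>>> carry_out(
  motion=[
    [0, 0, 0, 0, 0, 0, 0.45],
    [0, 0, 0, 0, 0, 0, 0.3],
    [0, 0, 0, 0, 0, 0, 0.15],
    [0, 0, 0, 0, 0, 0, 0],
    [0, 0, 0, 0, 0, 0, 0],
    [0, 0, 0, 0, 0, 0, 0],
    [0, 0, 0, 0, 0, 0, 0],
  ],
  squeeze=40,
)

```text
time: 21.5
tool_pos: [0.594, -0.017, 0.0483]
eef_rot: [[0.173, 0.985, -0.0], [0.985, -0.173, 0.001], [0.001, -0.0, -1.0]]
contact_force: [0.8, -0.3, 5.1]
gripper_width: 0.0285
grip_force: 39.8
```

>>> carry_out(
  motion=[
    [0, 0, -5, 0, 0, 0, 0],
    [0, 0, -15, 0, 0, 0, 0],
    [0, 0, -25, 0, 0, 0, 0],
    [0, 0, -30, 0, 0, 0, 0],
    [0, 0, -25, 0, 0, 0, 0],
    [0, 0, 0, 0, 0, 0, 0],
    [0, 0, 0, 0, 0, 0, 0],
  ],
)

```text
time: 22.2
tool_pos: [0.5926, -0.0168, 0.1477]
eef_rot: [[0.173, 0.985, -0.003], [0.985, -0.173, 0.002], [0.001, -0.003, -1.0]]
contact_force: [0.6, -0.2, -3.2]
gripper_width: 0.0287
grip_force: 40.0
```

Run:
```python
from h import *
v=np.array([-u[1],u[0],0])
# rule frame: centre from fitted rule edges (top near/tileside mid -25.2 mm); ends seen
Ec=E0-.0252*u; tgt=Ec-.072*v
print(tgt)
go([tgt[0],tgt[1],.145],down(-10))
T,S=manip.snapshot("top"),manip.snapshot("side")
p=up([(55,186),(275,222)],(220,140));  # not used for height: rule end mids at z=.02
for q in p: print("end along",(ray(T,q,.02)-E0)@v)
a=S["img"][110:210,270:370,::-1];b=T["img"][140:240,250:350,::-1]
cv2.imwrite("pics/w2.png",cv2.resize(np.hstack([a,b]),(800,400),interpolation=2))
```

```text
[0.5527 0.149  0.012 ]
 shift now-axes mm [156.3449 -68.005    3.0901] target-axes mm [156.2954 -68.1342   2.7215] rv [-0.0027 -0.0012  0.0008] deg 0.17649250709026085
end along 0.10129792344704006
end along -0.1064774333050331
```

View pics/w2.png

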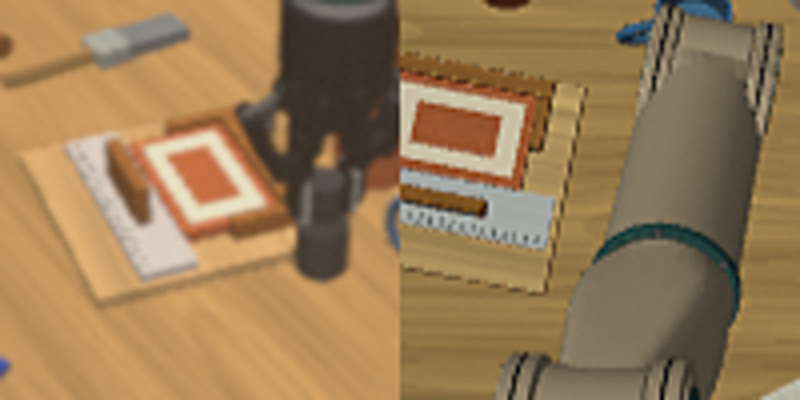

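The weight hangs upright in the gripper, side half at (322,235), and the rule is undisturbed. I carry it over the rule's -y end.

>>> carry_out(
  motion=[
    [15, -7, 0, -0.002, -0.001, 0, 0],
    [26, -11, 0, 0, 0, 0, 0],
    [29, -13, 0, 0, 0, 0, 0],
    [29, -13, 0, 0, 0, 0, 0],
    [26, -11, 0, 0, 0, 0, 0],
    [20, -9, 0, 0, 0, 0, 0],
    [10, -4, 0, 0, 0, 0, 0],
    [0, 0, 0, 0, 0, 0, 0],
    [0, 0, 0, 0, 0, 0, 0],
    [0, 0, 0, 0, 0, 0, 0],
  ],
)

```text
time: 23.3
tool_pos: [0.5536, 0.1452, 0.1475]
eef_rot: [[0.176, 0.984, -0.0], [0.984, -0.176, -0.001], [-0.001, 0.0, -1.0]]
contact_force: [0.4, -0.1, -3.3]
gripper_width: 0.0289
grip_force: 40.0
```

Run:
```python
from h import *
v=np.array([-u[1],u[0],0]);tgt=E0-.0252*u-.0735*v
go([tgt[0],tgt[1],.085],down(-10)); print(manip.get_state()["tool_pos"],manip.get_state()["contact_force"])
```

```text
shift now-axes mm [ 2.1274 -1.5701 62.5275] target-axes mm [ 2.0435 -1.5551 62.5307] rv [ 0.0002  0.0014 -0.0021] deg 0.14383358651721181
[0.5536 0.1452 0.1475] [ 0.3632 -0.1464 -3.3226]
```

>>> carry_out(
  motion=[
    [1, -0.8, 15, 0, 0.001, -0.002, 0],
    [1, -0.8, 20, 0, 0, 0, 0],
    [0, 0, 18, 0, 0, 0, 0],
    [0, 0, 10, 0, 0, 0, 0],
    [0, 0, 5, 0, 0, 0, 0],
    [0, 0, 2, 0, 0, 0, 0],
    [0, 0, 0, 0, 0, 0, 0],
    [0, 0, 0, 0, 0, 0, 0],
  ],
)

```text
time: 24.1
tool_pos: [0.5525, 0.1497, 0.0784]
eef_rot: [[0.171, 0.985, 0.001], [0.985, -0.171, 0.001], [0.002, 0.001, -1.0]]
contact_force: [0.2, 0.4, -3.9]
gripper_width: 0.0286
grip_force: 40.0
```

Run:
```python
from h import *
v=np.array([-u[1],u[0],0]);tgt=E0-.0252*u-.0735*v
go([tgt[0],tgt[1],.069],down(-10)); 
S=manip.snapshot("side");a=S["img"][120:200,270:350,::-1]
cv2.imwrite("pics/w3.png",cv2.resize(a,(480,480),interpolation=2))
```

```text
shift now-axes mm [-2.2414  0.2758  9.3877] target-axes mm [-2.2263  0.2922  9.3908] rv [ 0.0011 -0.0015  0.0025] deg 0.1808705297504079
```

View pics/w3.png

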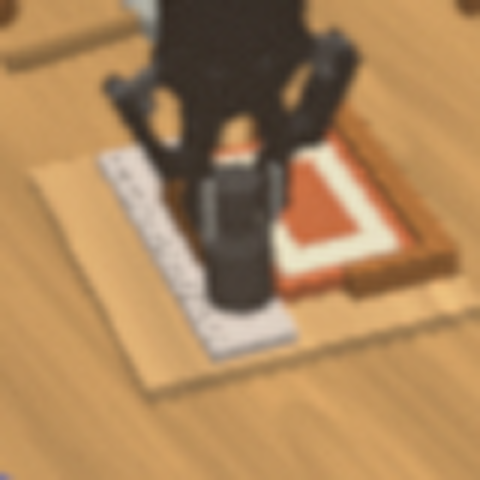

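The weight's foot at (240,295) is over the bare end of the plate, clear of the rib. I lower it gently.

>>> carry_out(
  motion=[
    [-2, 0, 2, 0, 0, 0, 0],
    [0, 0, 2, 0, 0, 0, 0],
    [0, 0, 2, 0, 0, 0, 0],
    [0, 0, 0, 0, 0, 0, 0],
    [0, 0, 0, 0, 0, 0, 0],
  ],
)

```text
time: 24.65
tool_pos: [0.5515, 0.1478, 0.0716]
eef_rot: [[0.171, 0.985, -0.0], [0.985, -0.171, 0.001], [0.001, -0.0, -1.0]]
contact_force: [-0.4, -0.2, -3.5]
gripper_width: 0.0288
grip_force: 40.0
```

>>> carry_out(
  motion=[
    [0, 0, 1, 0, 0, 0, 0],
    [0, 0, 1, 0, 0, 0, 0],
    [0, 0, 0, 0, 0, 0, 0],
    [0, 0, 0, 0, 0, 0, 0],
  ],
)

```text
time: 25.05
tool_pos: [0.5516, 0.1478, 0.0697]
eef_rot: [[0.171, 0.985, 0.0], [0.985, -0.171, 0.001], [0.001, -0.0, -1.0]]
contact_force: [0.1, -0.2, -2.5]
gripper_width: 0.0285
grip_force: 40.0
```

>>> carry_out(
  motion=[
    [0, 0, 0.7, 0, 0, 0, 0],
    [0, 0, 0, 0, 0, 0, 0],
    [0, 0, 0, 0, 0, 0, 0],
  ],
)

```text
time: 25.35
tool_pos: [0.5516, 0.1477, 0.069]
eef_rot: [[0.171, 0.985, 0.0], [0.985, -0.171, 0.001], [0.001, -0.0, -1.0]]
contact_force: [-0.1, 0.1, -4.0]
gripper_width: 0.0285
grip_force: 40.0
```

>>> carry_out(
  motion=[
    [0, 0, 0.7, 0, 0, 0, 0],
    [0, 0, 0, 0, 0, 0, 0],
    [0, 0, 0, 0, 0, 0, 0],
  ],
)

```text
time: 25.65
tool_pos: [0.5517, 0.1478, 0.0684]
eef_rot: [[0.171, 0.985, 0.0], [0.985, -0.171, 0.001], [0.001, 0.0, -1.0]]
contact_force: [0.4, -0.3, -2.7]
gripper_width: 0.0286
grip_force: 40.1
```

>>> carry_out(
  motion=[
    [0, 0, 0.7, 0, 0, 0, 0],
    [0, 0, 0, 0, 0, 0, 0],
    [0, 0, 0, 0, 0, 0, 0],
  ],
)

```text
time: 25.95
tool_pos: [0.552, 0.1478, 0.0682]
eef_rot: [[0.171, 0.985, 0.001], [0.985, -0.171, 0.001], [0.001, 0.001, -1.0]]
contact_force: [-0.2, -0.1, 5.3]
gripper_width: 0.0285
grip_force: 40.7
```

Seated. I release and withdraw straight up.

>>> carry_out(
  motion=[
    [0, 0, -0.4, 0, 0, 0, 0],
    [0, 0, 0, 0, 0, 0, 0.4],
    [0, 0, 0, 0, 0, 0, 0.5],
    [0, 0, 0, 0, 0, 0, 0.65],
    [0, 0, 0, 0, 0, 0, 0.7],
    [0, 0, 0, 0, 0, 0, 0.7],
    [0, 0, 0, 0, 0, 0, 0.7],
  ],
)

```text
time: 26.65
tool_pos: [0.5516, 0.1477, 0.068]
eef_rot: [[0.171, 0.985, 0.0], [0.985, -0.171, 0.001], [0.001, -0.0, -1.0]]
contact_force: [-0.2, -0.7, 0.5]
gripper_width: 0.0599
grip_force: 0.0
```

>>> carry_out(
  motion=[
    [0, 0, -10, 0, 0, 0, 0.7],
    [0, 0, -20, 0, 0, 0, 0.7],
    [0, 0, -30, 0, 0, 0, 0.7],
    [0, 0, -40, 0, 0, 0, 0.7],
    [0, 0, -30, 0, 0, 0, 0.7],
    [0, -40, 0, 0, 0, 0, 0.7],
    [0, -45, 0, 0, 0, 0, 0.7],
    [0, -30, 0, 0, 0, 0, 0.7],
    [0, 0, 0, 0, 0, 0, 0.7],
    [0, 0, 0, 0, 0, 0, 0.7],
  ],
)

```text
time: 27.65
tool_pos: [0.4387, 0.1677, 0.199]
eef_rot: [[0.17, 0.985, 0.002], [0.985, -0.17, 0.002], [0.002, 0.002, -1.0]]
contact_force: [0.2, -0.0, -0.4]
gripper_width: 0.0598
grip_force: 0.0
```

Run:
```python
from h import *
T,S=manip.snapshot("top"),manip.snapshot("side");print(manip.get_state()["time"],manip.get_state()["tool_pos"])
t=lambda c:up(c,(220,140)); s=lambda c:up(c,(260,110))
for nm,sn,a,b in(("near top",T,t((57,210)),t((268,248))),("near side",S,s((107,145)),s((185,278))),("tileside top",T,t((65,158)),t((272,195)))):
    v,ang,r=edge(sn["img"],a,b,.02,sn,cv2.cvtColor(sn["img"],cv2.COLOR_RGB2HSV)[...,1],half=3,skip=.05)
    print(nm,"ang %.2f resid %.2f u %.2f"%(ang,r,(np.append(v[2:],0)-E0)@u*1e3))
a=S["img"][110:210,260:360,::-1];b=T["img"][140:240,220:320,::-1]
cv2.imwrite("pics/end.png",cv2.resize(np.hstack([a,b]),(800,400),interpolation=2))
```

```text
27.75 [0.4399 0.1673 0.1986]
near top ang 80.69 resid 3.84 u -50.00
near side ang 80.20 resid 0.27 u -55.50
tileside top ang 80.21 resid 0.50 u 0.44
```

View pics/end.png

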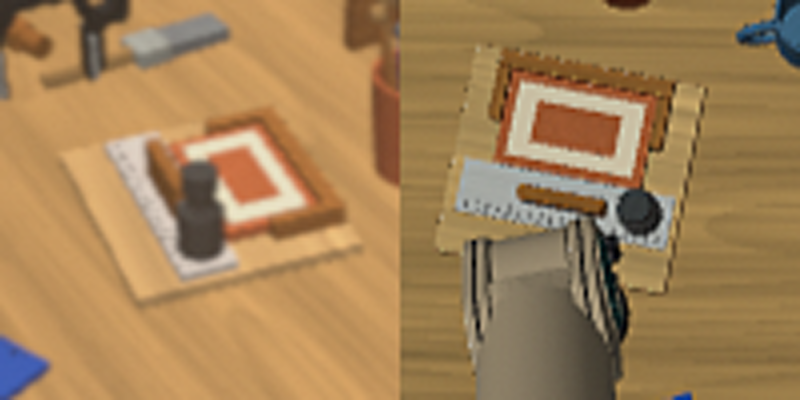

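The weight stands upright on the plate's end, side half (202,250) and top half (640,212). The rule is still flush and parallel to the tile, with lines at 80.2° against about 80.1°. The arm is clear, so I hand in.

```bash
python3 -c "
from bench import manip
print(manip.finish_job())"
```

```text
the job is handed in; nothing more can be done
None
```

I handed the job in at about 28 s: the straightedge lies flat and flush along the tile's free edge, parallel to within about 0.1°, with the iron weight upright on its -y end and nothing else touched as far as I saw; the hand-in gave no verdict.

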